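Slacken the knurled clamp nut two turns and swing the strap off the part

ROBOT

A 6-joint arm with a two-finger parallel gripper is mounted at the origin on the work surface. World frame = base frame: x ahead of the robot, y to its left, z up, the work surface at z = 0. Lengths are in m, angles in rad, forces in N, time in s.
With the tool pointing down it reaches from about 0.35 to 0.725 m from the base axis. Payload 6 kg.
Tool frame: the origin (TCP) lies midway between the tips of the shut fingers; the grasp point (between the pads) lies grip_depth behind it (grip_depth is the distance from the TCP to the grasp point, in m); z points along the fingers, y is the direction in which the jaws open and shut (so a half turn about z gives the same grasp; the last joint's range is limited). The gripper opens to 85 mm and grips with 20 to 120 N. Pads are 22 mm wide; open, the fingers measure 114 mm over their backs; the gripper's body (76 mm by 85 mm) begins 54 mm behind the grasp point. The pads swing forward as they close: fully open they stand 13 mm farther back than shut.
Start: joints at [1.487, 0.04, 0.085, 0, -1.615, -0.334], TCP at [0.243, 0.548, 0.231] pointing down, gripper open.
Joint ranges: [-2.56, 2.56], [-1.29, 2.01], [-1.08, 1.49], [-3.29, 1.98], [-2.81, -0.18], [-2.99, 2.99]. Speed limits (rad/s): [2.57, 2.57, 3.01, 3.14, 3.14, 3.14].

INTERFACE

Orientations are given as a rotation vector (axis times angle).
In Python, from rig import * gives the robot as it stands.
- The arm moves only by the tool arm_command, never from a script. Its arguments are lists of equal length, an entry for each row: "dp": the shift along the tool's x, y, z in m, a list of three; "yaw": the turn about the tool's z in degrees; "hand": the gripper command: -1 is fully open, 1 is shut, values between are in proportion. A call has exactly 8 rows; each row shifts and turns the commanded pose from where the row before left it, along the tool's axes as they then stand; what a row does not reach is not made up. A row lasts 1/10 s, in which the tool goes at most 50 mm and 8.59 degrees, less where a joint would pass 70% of its speed; a pose out of reach is approached as far as the arm can. A call is refused whole if a number of a shift passes 0.05 or a number of a turn 8.59, either way. A call with a gripper value outside its range is refused whole. The fingers move at their own pace and stop on an object; "force" is the grip in N (left out, the last holds). Time passes only in rows, so rows that do not move let the fingers close, or fill a call up. It gives the time, the measured TCP pose, the force and the opening at its end, in the units of the state.
- read_state(): the state, without advancing time (a new reading comes with each control period).
- get_image(name): name is "scene" or "top" or "wrist"; returns the picture (420x560x3 uint8, blue, green, red); there is no depth.
- get_calibration(name): a dict with "fov_y" (degrees; the focal length in pixels is half the picture's height over the tangent of half this angle, whatever the lens; pixels are square), "cx", "cy" (the principal point, pixels), "eye" and "orientation" of the camera in the world; the wrist camera has in their place "hand_eye" (4x4, takes a point from camera to tool coordinates, whose origin is the TCP and whose axes are the flange's). Camera axes: x right, y down, z forward; pixel columns grow to the right and rows downward; lengths in m; the calibration is good to about 2 mm. A picture is of the moment at which its call begins: read the wrist's pose just before it. get_calibration takes no time and is no camera call.
- job_done(): hands the job in, once; it reports no verdict.
Trained networks look in the newest picture that a camera, given by its name, has taken for a name from the list of things; names that differ only in an ending like _2 or _b are one class to them, and where a whole thing is asked for, a point or a joint stands for the part that bears it (a point fixed in the world has none). Each returns a list of dicts, best first, with "score" (0 to 1); they miss things now and then, are a little off and sometimes report something else, mostly with a low value. They report only what shows in the picture. A call takes as long as a camera call. They do not tell look-alikes from the thing itself.
- cut_out(query, camera): "pixels" (420x560 bool, what is visible of it) and "rect" ([left, top, right, bottom] as shares, 0 to 1, of the picture: columns of its width, rows of its height, round what is visible of it).
- spot_point(query, camera): "centre" ([column, row] as shares, 0 to 1, of the picture: columns of its width, rows of its height: a listed point, or the origin of a listed thing).
The state is a dict: "time_s": time; "joint_positions": joint angles; "dq": joint speeds; "effort": joint torques, N m; "eef_pos": TCP position; "tool_rot": TCP orientation; "contact_force": force on the tool from outside, world axes, zero at the start; "wrist_torque": the same for the moment, N m; "grip_width": finger opening in m.
Only numpy, scipy, OpenCV 4.12 (cv2) and the standard library are available. Lean on these libraries where they do the work, as an engineer would, in place of code of your own. Each camera call takes 0.05 s, during which the arm holds its last target.

TASK

Release the finished part in the milling fixture: with a fingertip rolled round its knurled rim, turn the big clamp nut two full turns loose (counter-clockwise seen from above, to within a quarter turn), and only then push the clamp strap round its stud with a finger until none of it lies over the part. Nudge only, never grip: neither nut nor strap is to be taken between the fingers. The part stays in its nest and everything else stays where it is.

Things in the scene. Friction and masses are not known exactly. Their poses are not given: they have to be found in the camera images.
- fixture: Aluminium fixture plate fixed to the bench, 20 mm thick, reaching x -75 to +75 and y -85 to +135 mm from its origin, which is on the clamp stud's axis at the plate's underside; z up. The 16 mm stud rises to 112 mm. The part sits on the +y side, a grooved heel block (30 x 34 mm, top at 46 mm) at y = -54 mm. All but stud, strap and nut stays below 55 mm.
- nut (a joint): Turn of the knurled clamp nut on the stud, rad: 0 at the start (tight), grows as it is turned loose (counter-clockwise from above); 12.57 = two turns. It climbs 2 mm a turn (right-hand thread), has about 0.06 N m of friction and stays where it is left. A finger pressed on its rim carries it along (friction about 1; about 10 N of pressing is plenty, the contact gives a few mm).
- nut_top (a point): Centre of the nut's top face, 100 mm above the bench when tight (stud end 12 mm higher). The nut is a plain steel disc, 60 mm in diameter, 26 mm high, straight-knurled rim. One dark line on its top face runs from near the middle to the edge, along this point's +y; at joint 0 and after each full turn it points along the strap to the toe.
- strap (a joint): Swing of the clamp strap about the stud, rad: 0 at the start (toe over the part, along the fixture's +y), positive counter-clockwise from above, range -1.9 to 1.9. Its heel screw sits 3 mm deep in the heel block's groove, so it is held until the nut is about 1.5 turns loose; then it swings either way against 0.15 N m of friction and stays. Clear of the part from about 1.2 rad.
- strap_axis (a point): Point of the strap's top face on the stud axis, under the nut; 70 mm above the bench when tight; a spring lifts the strap 2 mm with each turn of the nut. y points along the strap to its toe, x across, z up. The strap is a dark steel bar 130 mm long (65 mm each way from here), 36 mm wide, 16 mm thick.
- strap_toe (a point): Middle of the top edge of the strap's toe end, the end that lies on the part; 65 mm from the stud axis.
- part: The finished part, a loose aluminium block 90 (x) x 74 (y) x 28 mm, 0.5 kg, with a 38 mm bore, resting on buttons between dowels. Origin at the centre of its underside; its top is 54 mm above the bench, its edge 41 mm from the stud axis.
- spare_part: Bystander: a second such block, 90 x 74 x 28 mm, loose on the bench beside the fixture. Origin at the centre of its underside.
- spare_nut: Bystander: a small loose knurled nut, 34 mm in diameter, 22 mm high, on the bench near the fixture. Origin at the centre of its underside.
- hex_key: Bystander: a loose L-shaped hex key of 6 mm bar, 100 x 26 mm, lying on the fixture plate near its -x edge; its top is 26 mm above the bench.
- caliper: Bystander: a sliding caliper 235 mm long, 12 mm thick, lying loose on the bench.
- setup_block: Bystander: a ground steel block 76 x 51 x 25 mm, loose on the bench.
- tool_holder: Bystander: a steel taper tool holder 150 mm high, 63 mm over its flange, standing loose on the bench. Origin at the centre of its underside.
- flask: Bystander: a dark drinking flask 176 mm high, 70 mm in diameter, standing loose on the bench. Origin at the centre of its underside.
Not all that is in view belongs to the job. Leave any yellow look-alike of the part alone.

How it is judged:
By the outcome, as a careful person would: the job done as asked, in the order asked, and still so for the second after the job is handed in, with the robot touching nothing.
It also fails if it takes over 72 s, if anything falls off the work surface, if the arm or the gripper's body presses on something with over 40 N, if the wrist force passes 120 N, or if a joint passes its speed limit or range.

## Working session

There is one attempt and no reset: what is moved stays moved. The work goes in short steps, Python scripts to look and compute and a tool call to move; the robot and the scene stay as the last step left them, time stands still between calls to the robot, and variables do not carry over. Pictures are saved under pics/ and viewed, and the job is handed in when it is done.

Besides the shell and the picture viewer there is one more tool, called after "Request:" as name(argument=value, ...), one argument or row to a line, values as JSON. arm_command: Moves the arm, as the interface text tells. Its arguments: {"type":"object","properties":{"dp":{"type":"array","items":{"type":"array","items":{"type":"number"}}},"yaw":{"type":"array","items":{"type":"number"}},"hand":{"type":"array","items":{"type":"number"}},"force":{"type":"number"}},"required":["dp","yaw","hand"]}

```bash
ls; mkdir -p pics; python3 - <<'E'
from rig import *
import cv2,numpy as np
s=read_state();print({k:np.round(v,4).tolist() for k,v in s.items()})
for c in ["scene","top","wrist"]:
    im=get_image(c);cv2.imwrite(f"pics/{c}0.png",im);k=get_calibration(c);print(c,{a:np.round(b,4).tolist() for a,b in k.items() if not isinstance(b,str)})
    for q in ["nut_top","strap_toe","strap_axis","part","fixture"]:
        print(q,[(round(d['score'],2),np.round(np.array(d['centre'])*[560,420],1).tolist()) for d in spot_point(q,c)][:3])
E
```

```text
pics
{'time_s': 0.0, 'joint_positions': [1.4867, 0.0408, 0.0838, -0.0005, -1.6155, -0.3337], 'dq': [-0.0009, 0.0016, -0.0005, -0.002, -0.0002, -0.0011], 'effort': [0.0004, -36.8203, 34.741, 6.932, -0.0053, 0.0], 'eef_pos': [0.2432, 0.5481, 0.2303], 'tool_rot': [3.0716, -0.6511, -0.0004], 'contact_force': [0.4315, 1.3424, -0.2019], 'wrist_torque': [-0.0293, -0.0095, -0.034], 'grip_width': 0.0854}
scene {'fov_y': 48.5082, 'cx': 284.3636, 'cy': 206.6475, 'eye': [1.1499, -0.701, 0.8915], 'orientation': [-2.1511, -0.8295, 0.3769]}
nut_top [(0.96, [276.0, 230.6])]
strap_toe [(0.76, [284.5, 220.3])]
strap_axis [(0.77, [271.2, 240.4])]
part [(0.78, [327.3, 209.5]), (0.69, [214.2, 215.9]), (0.65, [275.6, 184.8])]
fixture [(0.74, [273.7, 258.7])]
top {'fov_y': 43.6563, 'cx': 276.9674, 'cy': 210.1524, 'eye': [0.439, 0.0012, 1.3443], 'orientation': [-2.1492, 2.2119, -0.0972]}
nut_top [(0.77, [314.4, 196.3]), (0.63, [309.3, 199.1]), (0.22, [280.1, 146.1])]
strap_toe [(0.64, [292.2, 210.4])]
strap_axis [(0.6, [310.2, 200.9])]
part [(0.98, [311.9, 290.4]), (0.88, [230.0, 278.7]), (0.82, [285.1, 211.8])]
fixture [(0.72, [310.1, 201.1]), (0.34, [449.7, 181.8])]
wrist {'fov_y': 67.0761, 'cx': 277.4045, 'cy': 208.3515, 'hand_eye': [[-0.0004, -0.9454, -0.3258, 0.0846], [1.0, -0.0002, -0.0006, -0.0001], [0.0005, -0.3258, 0.9454, -0.143], [0.0, 0.0, 0.0, 1.0]]}
nut_top []
strap_toe []
strap_axis []
part []
fixture []
```

View pics/scene0.png

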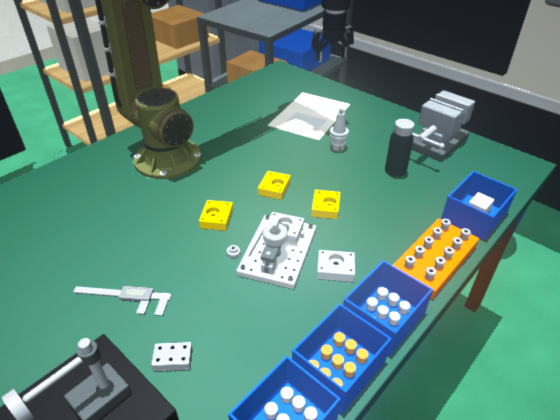

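View pics/top0.png

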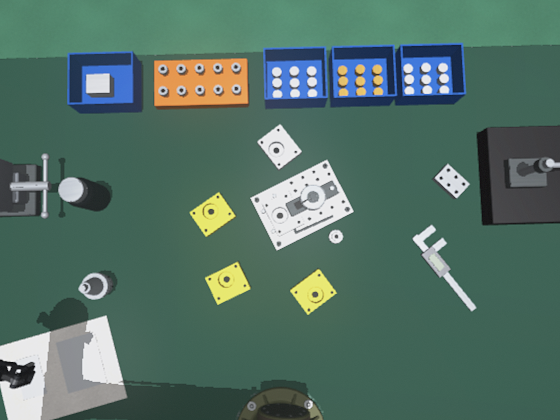

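```bash
cat > h.py <<'E'
from rig import *
import cv2,numpy as np
from scipy.spatial.transform import Rotation as R
def campose(c,s=None):
    k=get_calibration(c)
    f=210/np.tan(np.radians(k['fov_y'])/2)
    if c=='wrist':
        s=s or read_state(); T=np.eye(4);T[:3,:3]=R.from_rotvec(s['tool_rot']).as_matrix();T[:3,3]=s['eef_pos']
        M=T@np.array(k['hand_eye']);return M[:3,3],M[:3,:3],f,k['cx'],k['cy']
    return np.array(k['eye']),R.from_rotvec(k['orientation']).as_matrix(),f,k['cx'],k['cy']
def atz(c,px,z,P=None):
    e,Rm,f,cx,cy=P or campose(c)
    d=Rm@np.array([(px[0]-cx)/f,(px[1]-cy)/f,1]);return e+d*(z-e[2])/d[2]
def proj(c,p,P=None):
    e,Rm,f,cx,cy=P or campose(c)
    q=Rm.T@(np.array(p)-e);return np.array([cx+f*q[0]/q[2],cy+f*q[1]/q[2]])
def tri(obs):
    A=np.zeros((3,3));b=np.zeros(3)
    for c,px in obs:
        e,Rm,f,cx,cy=campose(c);d=Rm@np.array([(px[0]-cx)/f,(px[1]-cy)/f,1]);d/=np.linalg.norm(d)
        M=np.eye(3)-np.outer(d,d);A+=M;b+=M@e
    return np.linalg.solve(A,b)
E
python3 - <<'E'
from h import *
print('nut scene',atz('scene',(276,230.6),.1),'top',atz('top',(314.4,196.3),.1),atz('top',(309.3,199.1),.1))
print('axis',atz('scene',(271.2,240.4),.07),atz('top',(310.2,200.9),.07))
print('toe',atz('scene',(284.5,220.3),.07),atz('top',(292.2,210.4),.07))
print('part',atz('top',(285.1,211.8),.026),atz('scene',(275.6,184.8),.026),atz('top',(311.9,290.4),0),atz('top',(230,278.7),0))
print('fixture',atz('top',(310.1,201.1),0),atz('scene',(273.7,258.7),0))
for c in ["scene","top"]:
    im=get_image(c);cv2.imwrite(f"pics/{c}zoom.png",cv2.resize(im[100:320,170:450] if c=='scene' else im[110:330,180:460],None,fx=2.8,fy=2.7))
    for q in ["nut","spare_nut","strap","tool_holder","flask","hex_key","caliper","setup_block","spare_part","part"]:
        print(c,q,[(round(d['score'],2),np.round(np.array(d['rect'])*[560,420,560,420]).tolist()) for d in cut_out(q,c)][:3])
E
```

```text
nut scene [ 0.57640471 -0.09072119  0.1       ] top [ 0.57450415 -0.09681579  0.1       ] [ 0.56813397 -0.08441109  0.1       ]
axis [ 0.57004016 -0.10184285  0.07      ] [ 0.56676489 -0.0885223   0.07      ]
toe [ 0.54442476 -0.02370804  0.07      ] [ 0.54474036 -0.04382292  0.07      ]
part [ 0.54536035 -0.02735786  0.026     ] [0.38475948 0.11341581 0.026     ] [ 0.34522009 -0.08993963  0.        ] [0.38077598 0.11738156 0.        ]
fixture [ 0.57327152 -0.09317371  0.        ] [ 5.71922875e-01 -9.57430663e-02 -1.11022302e-16]
scene nut [(0.58, [260.0, 223.0, 292.0, 249.0])]
scene spare_nut [(0.63, [228.0, 246.0, 241.0, 259.0])]
scene strap [(0.58, [259.0, 221.0, 289.0, 263.0])]
scene tool_holder [(0.7, [329.0, 107.0, 348.0, 152.0])]
scene flask [(0.89, [383.0, 117.0, 414.0, 176.0])]
scene hex_key []
scene caliper [(0.78, [77.0, 282.0, 174.0, 317.0]), (0.64, [318.0, 248.0, 356.0, 283.0])]
scene setup_block [(0.7, [153.0, 340.0, 193.0, 368.0])]
scene spare_part [(0.6, [315.0, 250.0, 357.0, 281.0])]
scene part [(0.95, [197.0, 199.0, 235.0, 233.0]), (0.64, [312.0, 187.0, 340.0, 219.0]), (0.57, [264.0, 213.0, 303.0, 245.0])]
top nut [(0.96, [300.0, 184.0, 326.0, 212.0])]
top spare_nut [(0.71, [328.0, 231.0, 341.0, 246.0])]
top strap [(0.9, [284.0, 182.0, 341.0, 218.0])]
top tool_holder [(0.83, [79.0, 277.0, 112.0, 300.0])]
top flask [(0.97, [59.0, 179.0, 110.0, 214.0])]
top hex_key [(0.54, [296.0, 214.0, 328.0, 230.0]), (0.35, [414.0, 225.0, 473.0, 310.0])]
top caliper [(0.69, [414.0, 227.0, 472.0, 308.0])]
top setup_block [(0.85, [432.0, 165.0, 468.0, 201.0]), (0.29, [287.0, 182.0, 334.0, 216.0])]
top spare_part [(0.84, [263.0, 124.0, 301.0, 170.0]), (0.29, [284.0, 181.0, 338.0, 219.0])]
top part [(0.94, [193.0, 194.0, 236.0, 236.0]), (0.81, [290.0, 269.0, 335.0, 317.0]), (0.69, [263.0, 187.0, 304.0, 236.0])]
```

View pics/scenezoom.png

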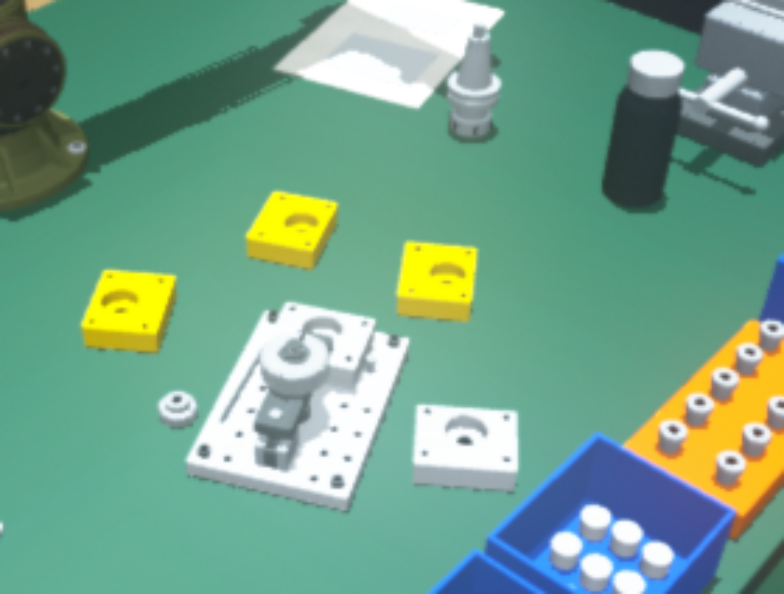

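View pics/topzoom.png

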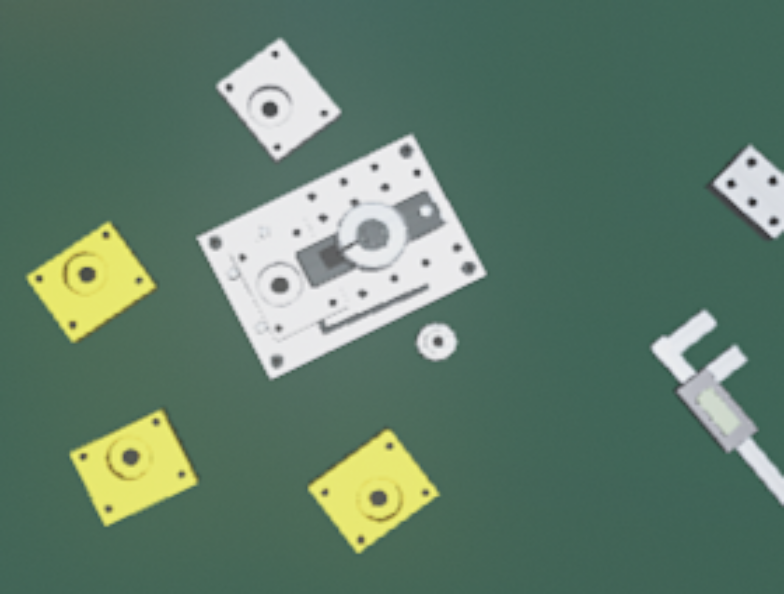

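Both pictures show the fixture near (0.572, -0.092). The part and strap toe point towards the lower left of the top view, and three yellow look-alikes lie closer to the robot. Next I'll fit the fixture pose from the plate corners.

```bash
python3 - <<'E'
from h import *
from scipy.optimize import least_squares
L=np.array([[75,-85,20],[-75,-85,20],[-75,135,20],[75,135,20]])/1e3
top=np.array([[412,135],[487,272],[272,378],[198,237]])/[2.8,2.7]+[180,110]
sc=np.array([[348,510],[187,472],[268,308],[410,338]])/[2.8,2.7]+[170,100]
def W(v):
    c,s=np.cos(v[2]),np.sin(v[2]);return np.c_[v[0]+c*L[:,0]-s*L[:,1],v[1]+s*L[:,0]+c*L[:,1],L[:,2]]
Pt,Ps=campose('top'),campose('scene')
for name,use in (('top',[(Pt,top)]),('scene',[(Ps,sc)]),('both',[(Pt,top),(Ps,sc)])):
    r=least_squares(lambda v:np.concatenate([(np.array([proj('',p,P) for p in W(v)])-o).ravel() for P,o in use]),[.572,-.092,2.0])
    print(name,np.round(r.x,4),np.round(r.fun,1))
s=read_state();print(s['time_s']);print(R.from_rotvec(s['tool_rot']).as_matrix().round(3))
E
```

```text
top [ 0.574  -0.0943  0.4398] [ 0.1 -0.9  0.5  0.5 -0.2  0.5 -0.4 -0.1]
scene [ 0.5817 -0.0978  0.442 ] [ 0.7 -1.9 -0.3 -1.6 -0.8  2.4  0.3  2. ]
both [ 0.577  -0.0952  0.4415] [ 0.3 -2.1  0.8 -0.8  0.2 -0.6 -0.1 -1.2 -0.1 -3.5 -0.9 -3.2 -1.4  1.2
 -0.4  0.7]
2.0
[[ 0.914 -0.406 -0.   ]
 [-0.406 -0.914 -0.   ]
 [ 0.     0.    -1.   ]]
```

Request:
arm_command(
  dp=[
    [0, 0, 0],
    [0, 0, 0],
    [0, 0, 0],
    [0.0154, 0.04, 0],
    [0.0154, 0.04, 0],
    [0.0154, 0.04, 0],
    [0.0154, 0.04, 0],
    [0.0154, 0.04, 0],
  ],
  yaw=[-8, -8, -8, 0, 0, 0, 0, 0],
  hand=[1, 1, 1, 1, 1, 1, 1, 1],
  force=60,
)

```text
time_s: 2.8
eef_pos: [0.3209, 0.3469, 0.2315]
tool_rot: [-3.141, -0.002, -0.0]
contact_force: [0.1, -0.1, 1.0]
grip_width: -0.0002
```

Request:
arm_command(
  dp=[
    [0.0153, 0.04, 0],
    [0.0153, 0.04, 0],
    [0.0153, 0.04, 0],
    [0.0153, 0.04, 0],
    [0.0153, 0.04, 0],
    [0.0153, 0.04, 0],
    [0.0153, 0.04, 0],
    [0.0153, 0.04, 0],
  ],
  yaw=[0, 0, 0, 0, 0, 0, 0, 0],
  hand=[1, 1, 1, 1, 1, 1, 1, 1],
)

```text
time_s: 3.6
eef_pos: [0.4437, 0.0269, 0.2318]
tool_rot: [-3.141, -0.002, -0.002]
contact_force: [0.5, 1.1, -0.3]
grip_width: 0.0001
```

Request:
arm_command(
  dp=[
    [0.0153, 0.04, 0.0],
    [0.0153, 0.04, 0],
    [0.015, 0.04, 0],
    [0, 0, 0.02],
    [0, 0, 0.02],
    [0, 0, 0],
    [0, 0, 0],
    [0, 0, 0],
  ],
  yaw=[0, 0, 0, 0, 0, 0, 0, 0],
  hand=[1, 1, 1, 1, 1, 1, 1, 1],
)

```text
time_s: 4.4
eef_pos: [0.4896, -0.0912, 0.193]
tool_rot: [3.141, 0.003, 0.003]
contact_force: [0.3, 0.9, 0.8]
grip_width: 0.0
```

```bash
python3 - <<'E'
from h import *
s=read_state();P=campose('wrist',s);print(s['joint_positions'],s['eef_pos'],s['time_s'])
im=get_image('wrist');cv2.imwrite('pics/w1.png',im)
for q,z in (("nut_top",.1),("strap_toe",.07),("strap_axis",.07),("part",.026)):
    print(q,[(round(d['score'],2),np.round(np.array(d['centre'])*[560,420],1).tolist(),atz('',np.array(d['centre'])*[560,420],z,P).round(4)) for d in spot_point(q,'wrist')][:3])
E
```

```text
[ 2.22049187e-01 -2.38810366e-01 -2.43993804e-01  8.02881090e-04
 -1.56354315e+00  1.35051598e+00] [ 0.48961954 -0.09118882  0.19295135] 4.4
nut_top [(0.74, [280.8, 96.0], array([ 0.5766, -0.0934,  0.1   ]))]
strap_toe [(0.56, [205.9, 130.9], array([ 0.5499, -0.0325,  0.07  ]))]
strap_axis []
part [(0.97, [205.0, 135.0], array([ 0.5421, -0.0217,  0.026 ])), (0.79, [99.9, 273.4], array([0.3911, 0.1061, 0.026 ])), (0.57, [36.1, 127.5], array([0.5488, 0.1384, 0.026 ]))]
```

View pics/w1.png

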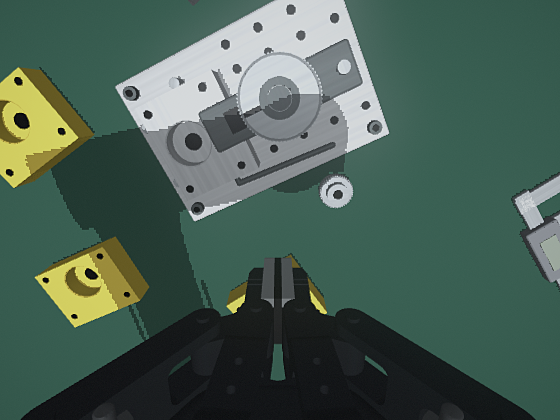

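```bash
python3 - <<'E'
from h import *
im=cv2.imread('pics/w1.png');P=campose('wrist');s=read_state();p=np.array(s['eef_pos'])
for dz in (0,.01,.02,.03,.05):
    for dx in (0.011,-.011): print(dz,dx,[proj('',p+[dx,dy,dz],P).round(0).tolist() for dy in (.01,-.01)])
cv2.imwrite('pics/w1f.png',cv2.resize(im[230:350,210:350],None,fx=5,fy=5,interpolation=cv2.INTER_NEAREST))
g=cv2.GaussianBlur(cv2.cvtColor(im,6),(3,3),0)
c=cv2.HoughCircles(g,cv2.HOUGH_GRADIENT,1,30,param1=120,param2=25,minRadius=36,maxRadius=48);print(c)
if c is not None:
    for u in c[0][:4]: print(u,atz('',u[:2],.1,P))
E
```

```text
0 0.011 [[258.0, 254.0], [297.0, 254.0]]
0 -0.011 [[258.0, 292.0], [297.0, 292.0]]
0.01 0.011 [[256.0, 264.0], [299.0, 264.0]]
0.01 -0.011 [[257.0, 303.0], [298.0, 303.0]]
0.02 0.011 [[255.0, 275.0], [300.0, 275.0]]
0.02 -0.011 [[256.0, 317.0], [299.0, 317.0]]
0.03 0.011 [[253.0, 288.0], [302.0, 288.0]]
0.03 -0.011 [[255.0, 331.0], [300.0, 331.0]]
0.05 0.011 [[249.0, 320.0], [306.0, 320.0]]
0.05 -0.011 [[251.0, 368.0], [304.0, 368.0]]
[[[279.5  94.5  43. ]]]
[279.5  94.5  43. ] [ 0.57716547 -0.09243584  0.1       ]
```

View pics/w1f.png

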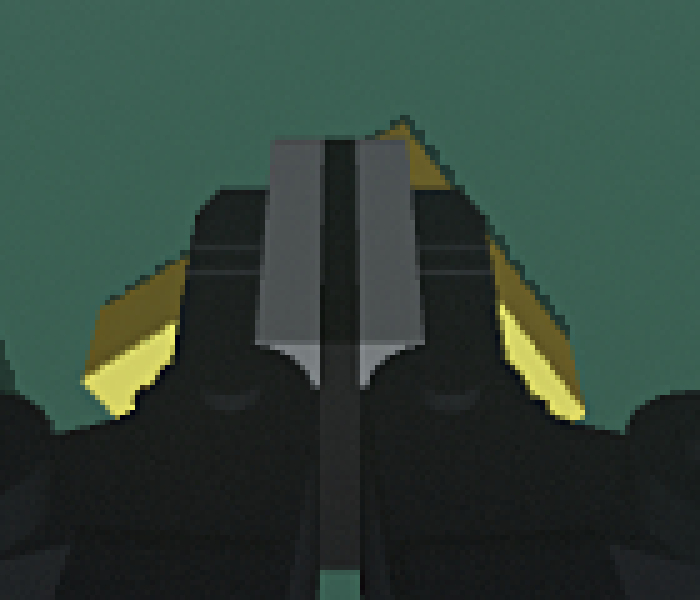

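Request:
arm_command(
  dp=[
    [0, 0, 0.035],
    [0, 0, 0.035],
    [0, 0, 0.035],
    [0.015, 0, 0],
    [0.015, 0, 0],
    [0.01, 0, 0],
    [0.004, 0, 0],
    [0, 0, 0],
  ],
  yaw=[0, 0, 0, 0, 0, 0, 0, 0],
  hand=[1, 1, 1, 1, 1, 1, 1, 1],
)

```text
time_s: 5.45
eef_pos: [0.5333, -0.0912, 0.0863]
tool_rot: [3.142, 0.002, -0.001]
contact_force: [-0.7, 0.2, 0.6]
grip_width: 0.0002
```

```bash
python3 - <<'E'
from h import *
s=read_state();P=campose('wrist',s);print(s['eef_pos'],s['contact_force'])
im=get_image('wrist');cv2.imwrite('pics/w2.png',im)
E
```

```text
[ 0.53326937 -0.09124952  0.08634628] [-0.67710777  0.22902085  0.62132226]
```

View pics/w2.png

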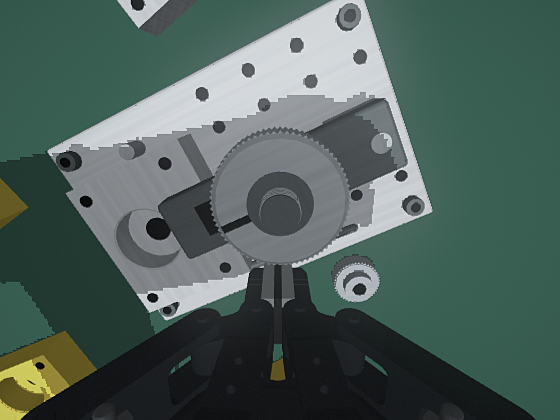

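The wrist view shows the finger just short of the rim. The nut's dark line runs from about (250,220) to (222,233), along the strap to the toe. Now I'll press gently.

Request:
arm_command(
  dp=[
    [0.002, 0, -0.001],
    [0.001, 0, 0],
    [0.001, 0, 0],
    [0.001, 0, 0],
    [0, 0, 0],
    [0, 0, 0],
    [0, 0, 0],
    [0, 0, 0],
  ],
  yaw=[0, 0, 0, 0, 0, 0, 0, 0],
  hand=[1, 1, 1, 1, 1, 1, 1, 1],
)

```text
time_s: 6.3
eef_pos: [0.5343, -0.0916, 0.0869]
tool_rot: [3.141, 0.001, -0.013]
contact_force: [-15.5, 1.5, 6.3]
grip_width: 0.0003
```

```bash
cat > path.py <<'E'
import numpy as np
def path(a,b,rho,start,length,step):
    # ccw rounded rectangle, parameterised from west side (y=0)
    segs=[]
    C=[(-a,-b),(a,-b),(a,b),(-a,b)]
    dens=[]
    dens.append(np.array([[-a-rho,0.]]))
    for i in range(4):
        t=np.radians(180+90*i+np.linspace(0,90,400));dens.append(np.c_[C[i][0]+rho*np.cos(t),C[i][1]+rho*np.sin(t)])
    p=np.vstack(dens);p=np.vstack([p]*3)
    s=np.r_[0,np.cumsum(np.linalg.norm(np.diff(p,axis=0),axis=1))]
    per=s[len(s)//3]
    f=lambda q:np.array([np.interp(q,s,p[:,0]),np.interp(q,s,p[:,1])])
    return f,per
def rows(f,cur,s0,step,n,c):
    # cur: commanded world mm; c: nut centre mm
    out=[];cur=np.array(cur,float)
    for i in range(n):
        w=c+f(s0+step*(i+1));d=np.round((w-cur)*2)/2;cur+=d;out.append([d[0]/1e3,-d[1]/1e3,0])
    return out,cur
E
python3 - <<'E'
from path import *
f,per=path(11,7,26.5,0,0,0);print(per)
o,cur=rows(f,[538.5,-91.5],0,6,8,np.array([575,-92.5]));print(o,cur)
o,cur=rows(f,cur,48,6,8,np.array([575,-92.5]));print(o,cur)
E
```

```text
238.50430311552884
[[np.float64(-0.001), np.float64(0.007), 0], [np.float64(0.0005), np.float64(0.006), 0], [np.float64(0.002), np.float64(0.0055), 0], [np.float64(0.003), np.float64(0.0055), 0], [np.float64(0.004), np.float64(0.004), 0], [np.float64(0.005), np.float64(0.0035), 0], [np.float64(0.0055), np.float64(0.002), 0], [np.float64(0.006), np.float64(0.001), 0]] [ 563.5 -126. ]
[[np.float64(0.006), np.float64(-0.0), 0], [np.float64(0.006), np.float64(-0.0), 0], [np.float64(0.006), np.float64(-0.0), 0], [np.float64(0.006), np.float64(-0.0), 0], [np.float64(0.006), np.float64(-0.001), 0], [np.float64(0.0055), np.float64(-0.0025), 0], [np.float64(0.0045), np.float64(-0.0035), 0], [np.float64(0.004), np.float64(-0.004), 0]] [ 607.5 -115. ]
```

Request:
arm_command(
  dp=[
    [-0.001, 0.007, 0],
    [0.0005, 0.006, 0],
    [0.002, 0.0055, 0],
    [0.003, 0.0055, 0],
    [0.004, 0.004, 0],
    [0.005, 0.0035, 0],
    [0.0055, 0.002, 0],
    [0.006, 0.001, 0],
  ],
  yaw=[0, 0, 0, 0, 0, 0, 0, 0],
  hand=[1, 1, 1, 1, 1, 1, 1, 1],
)

```text
time_s: 7.1
eef_pos: [0.5592, -0.1306, 0.0874]
tool_rot: [3.134, -0.002, -0.015]
contact_force: [-12.1, -20.9, 2.6]
grip_width: -0.0001
```

```bash
python3 - <<'E'
from h import *
s=read_state();print(s['eef_pos'],s['contact_force'],s['joint_positions'])
im=get_image('wrist');cv2.imwrite('pics/w3.png',im)
E
```

```text
[ 0.55915493 -0.13059695  0.08738119] [-12.08683085 -20.9095808    2.58298138] [ 0.12383043  0.01006292 -0.21089492  0.00638264 -1.36008098  1.44440435]
```

View pics/w3.png

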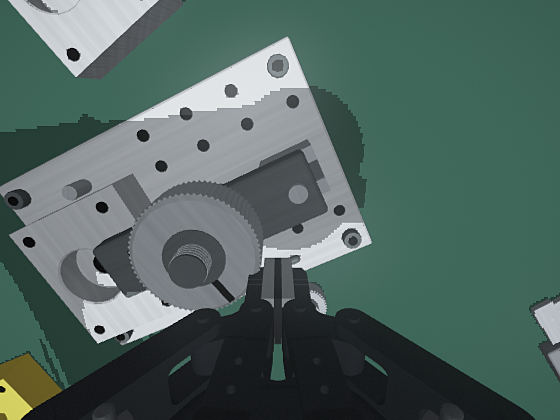

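The nut turned about 90°: its line now points to about (228,295). It rolls as planned, so I'll continue with slightly less pressure.

```bash
python3 - <<'E'
from path import *
c=np.array([575,-93.])
f,per=path(11,7,28,0,0,0);print(per)
cur=[563.5,-126.]
ss=np.linspace(0,per,2000);s0=ss[np.argmin([np.linalg.norm(c+f(s)-cur) for s in ss])];print(s0)
for k in range(3):
    o,cur=rows(f,cur,s0,6,8,c);s0+=48;print([[float(v) for v in r] for r in o],cur)
E
```

```text
247.92907498998323
50.47880616354336
[[0.006, 0.002, 0.0], [0.006, -0.0, 0.0], [0.006, -0.0, 0.0], [0.006, -0.0, 0.0], [0.006, -0.001, 0.0], [0.0055, -0.002, 0.0], [0.005, -0.0035, 0.0], [0.004, -0.0045, 0.0]] [ 608. -117.]
[[0.0035, -0.005, 0.0], [0.002, -0.0055, 0.0], [0.0005, -0.006, 0.0], [0.0, -0.006, 0.0], [0.0, -0.006, 0.0], [-0.0, -0.006, 0.0], [-0.0015, -0.006, 0.0], [-0.0025, -0.005, 0.0]] [610.  -71.5]
[[-0.004, -0.005, 0.0], [-0.0045, -0.004, 0.0], [-0.0055, -0.0025, 0.0], [-0.0055, -0.0015, 0.0], [-0.006, -0.0005, 0.0], [-0.006, -0.0, 0.0], [-0.006, -0.0, 0.0], [-0.006, -0.0, 0.0]] [566.5 -58. ]
```

Request:
arm_command(
  dp=[
    [0.006, 0.002, 0],
    [0.006, 0, 0],
    [0.006, 0, 0],
    [0.006, 0, 0],
    [0.006, -0.001, 0],
    [0.0055, -0.002, 0],
    [0.005, -0.0035, 0],
    [0.004, -0.0045, 0],
  ],
  yaw=[0, 0, 0, 0, 0, 0, 0, 0],
  hand=[1, 1, 1, 1, 1, 1, 1, 1],
)

```text
time_s: 7.95
eef_pos: [0.6082, -0.1181, 0.0879]
tool_rot: [3.14, 0.0, 0.003]
contact_force: [1.2, -3.3, -1.0]
grip_width: -0.0003
```

Request:
arm_command(
  dp=[
    [0.0035, -0.005, 0],
    [0.002, -0.0055, 0],
    [0.0005, -0.006, 0],
    [0, -0.006, 0],
    [0, -0.006, 0],
    [0, -0.006, 0],
    [-0.0015, -0.006, 0],
    [-0.0025, -0.005, 0],
  ],
  yaw=[0, 0, 0, 0, 0, 0, 0, 0],
  hand=[1, 1, 1, 1, 1, 1, 1, 1],
)

```text
time_s: 8.75
eef_pos: [0.6108, -0.0702, 0.0883]
tool_rot: [-3.141, -0.003, -0.006]
contact_force: [4.0, 0.0, 1.6]
grip_width: 0.0003
```

```bash
python3 - <<'E'
from h import *
s=read_state();print(s['eef_pos'],s['contact_force'],s['joint_positions'])
im=get_image('wrist');cv2.imwrite('pics/w4.png',im)
im=get_image('top');cv2.imwrite('pics/t4.png',cv2.resize(im[130:270,240:400],None,fx=4,fy=4))
im=get_image('scene');cv2.imwrite('pics/s4.png',cv2.resize(im[180:300,220:360],None,fx=4,fy=4))
E
```

```text
[ 0.610842   -0.07024405  0.08831015] [3.98177543 0.03910866 1.63821908] [ 2.10923786e-01  1.06123164e-01 -1.06733890e-01  2.22022188e-04
 -1.35426553e+00  1.36162640e+00]
```

View pics/w4.png

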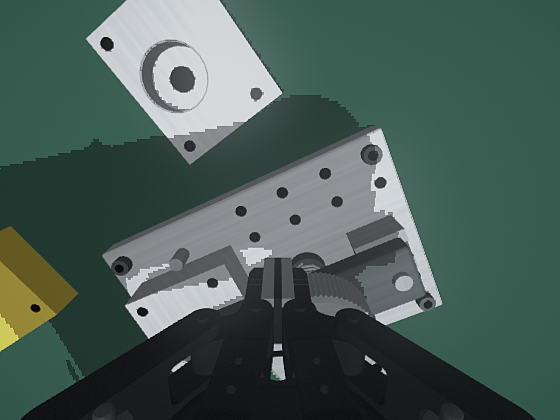

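View pics/t4.png

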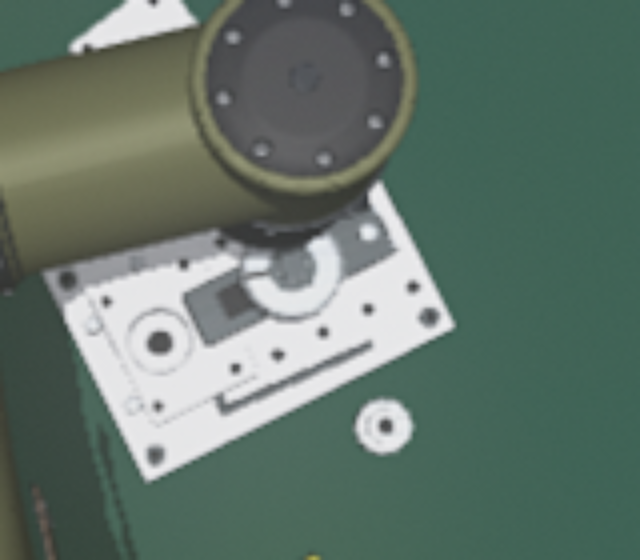

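View pics/s4.png

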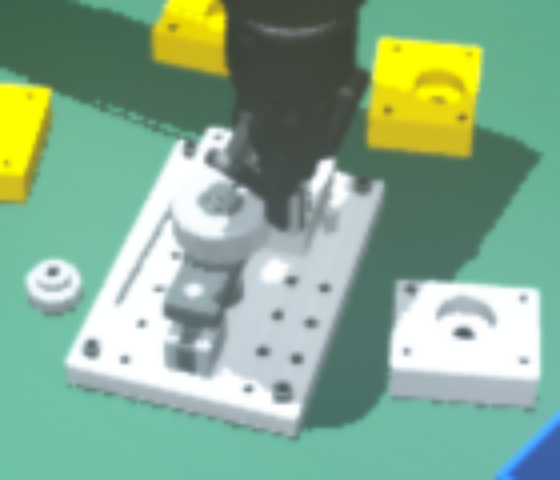

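```bash
python3 - <<'E'
from path import *
c=np.array([575,-93.])
f,per=path(11,7,26.3,0,0,0);print(per)
cur=[610.,-71.5]
ss=np.linspace(0,per,2000);s0=ss[np.argmin([np.linalg.norm(c+f(s)-cur) for s in ss])];print(s0)
for k in range(3):
    o,cur=rows(f,cur,s0,6,8,c);s0+=48;print([[float(v) for v in r] for r in o],cur,s0)
E
```

```text
237.24766686559704
139.92746334894392
[[-0.005, -0.004, 0.0], [-0.005, -0.0035, 0.0], [-0.005, -0.003, 0.0], [-0.006, -0.001, 0.0], [-0.006, -0.0005, 0.0], [-0.006, 0.0, 0.0], [-0.006, 0.0, 0.0], [-0.006, 0.0, 0.0]] [565.  -59.5] 187.92746334894392
[[-0.006, 0.0005, 0.0], [-0.0055, 0.002, 0.0], [-0.0055, 0.003, 0.0], [-0.004, 0.004, 0.0], [-0.0035, 0.005, 0.0], [-0.002, 0.0055, 0.0], [-0.001, 0.006, 0.0], [0.0, 0.006, 0.0]] [537.5 -91.5] 235.92746334894392
[[0.0, 0.006, 0.0], [0.0005, 0.006, 0.0], [0.0015, 0.006, 0.0], [0.0025, 0.0055, 0.0], [0.004, 0.0045, 0.0], [0.005, 0.0035, 0.0], [0.0055, 0.002, 0.0], [0.006, 0.001, 0.0]] [ 562.5 -126. ] 283.9274633489439
```

Request:
arm_command(
  dp=[
    [-0.005, -0.004, 0],
    [-0.005, -0.0035, 0],
    [-0.005, -0.003, 0],
    [-0.006, -0.001, 0],
    [-0.006, -0.0005, 0],
    [-0.006, 0, 0],
    [-0.006, 0, 0],
    [-0.006, 0, 0],
  ],
  yaw=[0, 0, 0, 0, 0, 0, 0, 0],
  hand=[1, 1, 1, 1, 1, 1, 1, 1],
)

```text
time_s: 9.7
eef_pos: [0.5666, -0.0513, 0.0887]
tool_rot: [-3.129, -0.009, -0.01]
contact_force: [-0.2, 27.7, 7.8]
grip_width: -0.0003
```

```bash
python3 - <<'E'
from h import *
im=get_image('wrist');cv2.imwrite('pics/w5.png',im)
im=get_image('top');cv2.imwrite('pics/t5.png',cv2.resize(im[130:270,240:400],None,fx=4,fy=4))
E
```

```text
(no output)
```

View pics/w5.png

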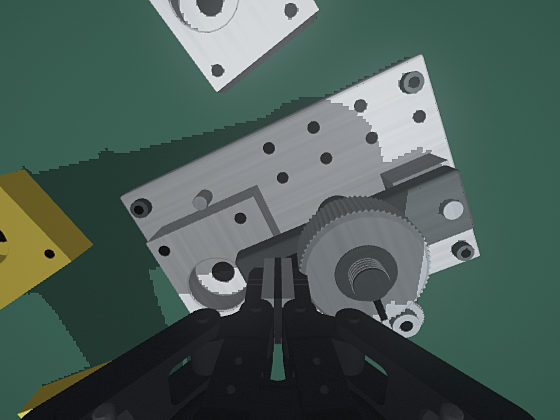

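View pics/t5.png

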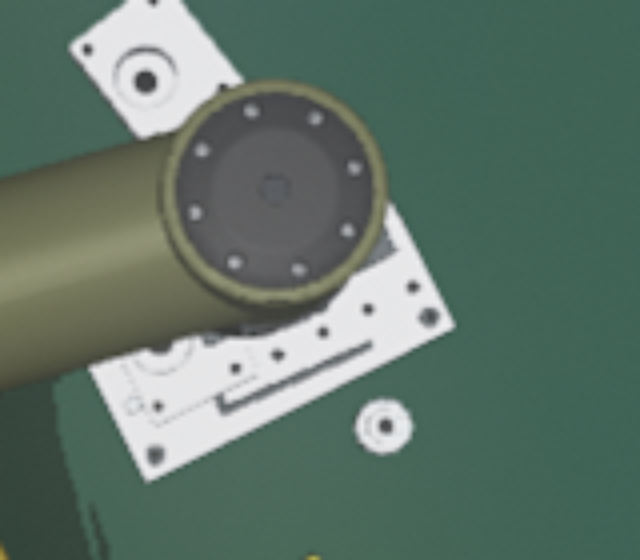

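Request:
arm_command(
  dp=[
    [-0.006, -0.002, 0],
    [-0.0055, 0.001, 0],
    [-0.0055, 0.003, 0],
    [-0.004, 0.004, 0],
    [-0.0035, 0.005, 0],
    [-0.002, 0.0055, 0],
    [-0.001, 0.006, 0],
    [0, 0.006, 0],
  ],
  yaw=[0, 0, 0, 0, 0, 0, 0, 0],
  hand=[1, 1, 1, 1, 1, 1, 1, 1],
)

```text
time_s: 10.6
eef_pos: [0.5341, -0.0885, 0.0868]
tool_rot: [3.141, 0.001, -0.011]
contact_force: [-11.3, 2.7, 6.2]
grip_width: -0.0001
```

```bash
python3 - <<'E'
from h import *
s=read_state();print(s['eef_pos'],s['contact_force'])
im=get_image('wrist');cv2.imwrite('pics/w6.png',im)
P=campose('wrist',s)
for z in (.1,.102,.104,.112): print(z,proj('',[.575,-.0925,z],P))
im=get_image('scene');cv2.imwrite('pics/s6.png',cv2.resize(im[200:280,230:320],None,fx=7,fy=7,interpolation=cv2.INTER_CUBIC))
E
```

```text
[ 0.53412783 -0.08845436  0.08681368] [-11.2673221    2.73187873   6.22453266]
0.1 [286.92246497 206.6374177 ]
0.102 [287.056811   208.17500544]
0.104 [287.19496962 209.75622824]
0.112 [287.78917126 216.55685495]
```

View pics/w6.png

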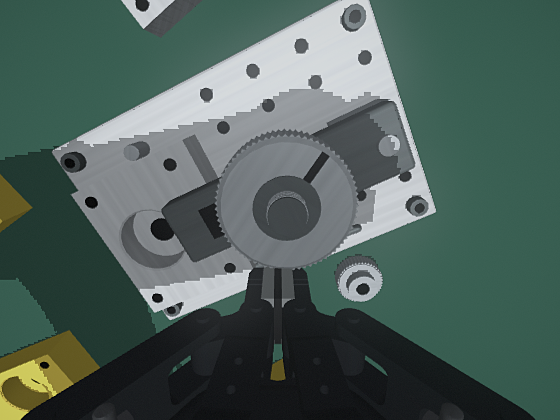

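View pics/s6.png

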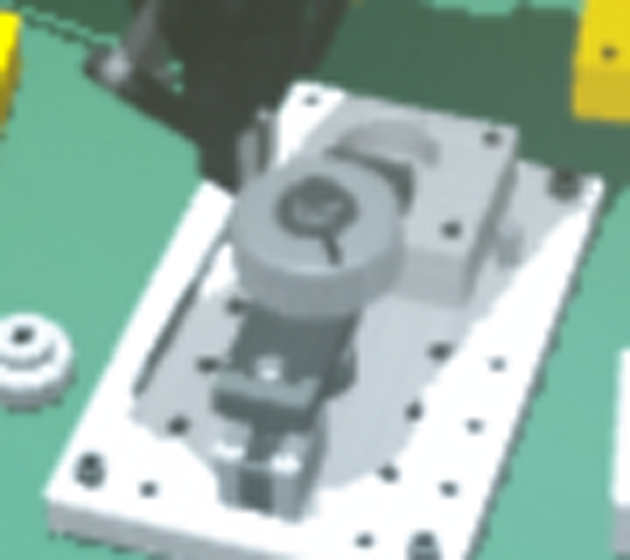

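```bash
python3 - <<'E'
from h import *
ss={'w2':([0.53326937,-0.09124952,0.08634628],[3.142,.002,-.001]),'w6':([0.5341,-0.0885,0.0868],[3.141,.001,-.011])}
for n,(p,r) in ss.items():
    im=cv2.imread(f'pics/{n}.png')
    P=campose('wrist',dict(eef_pos=p,tool_rot=r))
    row=205 if n=='w6' else 200
    g=cv2.cvtColor(im,6).astype(int)
    cv2.imwrite(f'pics/{n}z.png',cv2.resize(im[110:280,200:370],None,fx=3.5,fy=3.5,interpolation=cv2.INTER_NEAREST))
    # predicted rim left/right extents for several heights
    t=np.linspace(0,2*np.pi,721)
    for z in (.1,.101,.102,.103,.104):
        q=np.array([proj('',[.575+.03*np.cos(a),-.0925+.03*np.sin(a),z],P) for a in t]);print(n,z,q.min(0).round(1),q.max(0).round(1))
E
```

```text
w2 0.1 [210.5 133.4] [350.5 266.5]
w2 0.101 [210.1 133.6] [351.  267.6]
w2 0.102 [209.6 133.9] [351.5 268.7]
w2 0.103 [209.1 134.2] [352.  269.8]
w2 0.104 [208.6 134.4] [352.6 271. ]
w6 0.1 [217.1 135.7] [356.6 267.8]
w6 0.101 [216.7 136. ] [357.1 268.9]
w6 0.102 [216.3 136.3] [357.7 270.1]
w6 0.103 [215.9 136.6] [358.3 271.2]
w6 0.104 [215.4 136.9] [358.8 272.3]
```

View pics/w2z.png

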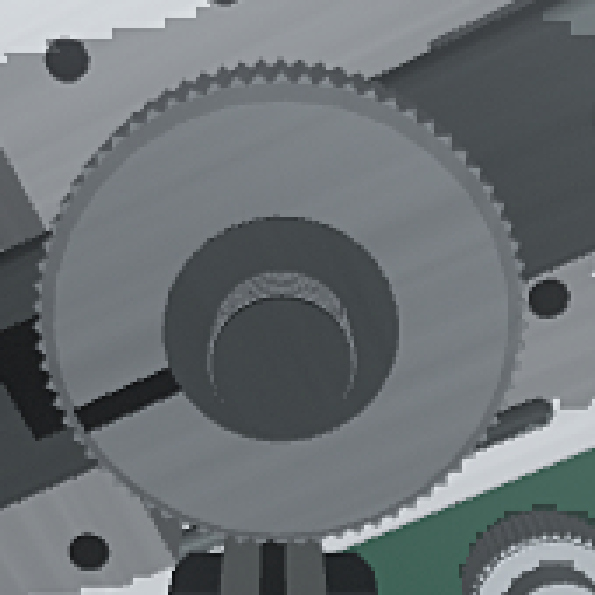

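View pics/w6z.png

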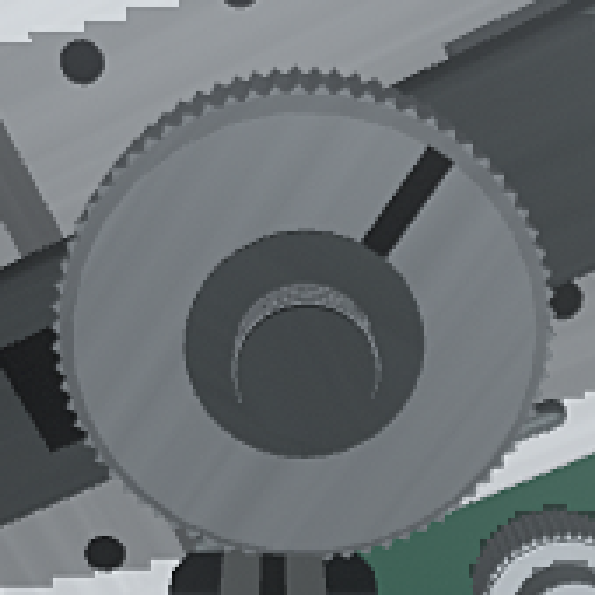

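```bash
python3 - <<'E'
from h import *
from path import *
def ang(p,r,a,b,z):
    P=campose('wrist',dict(eef_pos=p,tool_rot=r));A=atz('',a,z,P);B=atz('',b,z,P);d=B-A;return np.degrees(np.arctan2(d[1],d[0]))%360
o=lambda u,v:(200+u/3.5,110+v/3.5)
print(ang([0.53326937,-0.09124952,0.08634628],[3.142,.002,-.001],o(175,380),o(80,417),.1))
print(ang([0.5341,-0.0885,0.0868],[3.141,.001,-.011],o(374,250),o(440,155),.103))
print(ang([.5592,-.1306,.0874],[3.134,-.002,-.015],(211,277),(232,299),.1005))
c=np.array([575,-92.])
f,per=path(11,10,27,0,0,0)
cur=[537.5,-91.5];s0=0
for k in range(2):
    q,cur=rows(f,cur,s0,6,8,c);s0+=48;print([[float(v) for v in r] for r in q],cur,s0)
E
```

```text
112.43955331559833
327.22747389761355
216.99791453980168
[[-0.0005, 0.0065, 0.0], [0.0, 0.006, 0.0], [0.001, 0.006, 0.0], [0.0025, 0.0055, 0.0], [0.0035, 0.0045, 0.0], [0.0045, 0.004, 0.0], [0.0055, 0.003, 0.0], [0.0055, 0.0015, 0.0]] [ 559.5 -128.5] 48
[[0.006, 0.0005, 0.0], [0.006, -0.0, 0.0], [0.006, -0.0, 0.0], [0.006, -0.0, 0.0], [0.006, -0.0, 0.0], [0.006, -0.0015, 0.0], [0.005, -0.003, 0.0], [0.005, -0.0035, 0.0]] [ 605.5 -121. ] 96
```

Request:
arm_command(
  dp=[
    [-0.0005, 0.0065, -0.0015],
    [0, 0.006, 0],
    [0.001, 0.006, 0],
    [0.0025, 0.0055, 0],
    [0.0035, 0.0045, 0],
    [0.0045, 0.004, 0],
    [0.0055, 0.003, 0],
    [0.0055, 0.0015, 0],
  ],
  yaw=[0, 0, 0, 0, 0, 0, 0, 0],
  hand=[1, 1, 1, 1, 1, 1, 1, 1],
)

```text
time_s: 11.5
eef_pos: [0.5545, -0.1295, 0.0877]
tool_rot: [3.135, -0.002, -0.019]
contact_force: [-12.8, -15.9, 3.3]
grip_width: -0.0001
```

```bash
python3 - <<'E'
from h import *
s=read_state();print(s['eef_pos'],s['tool_rot'],s['contact_force'])
im=get_image('wrist');cv2.imwrite('pics/w7.png',im)
cv2.imwrite('pics/w7z.png',cv2.resize(im[160:340,110:300],None,fx=3,fy=3,interpolation=cv2.INTER_NEAREST))
E
```

```text
[ 0.55446656 -0.12945848  0.08771533] [ 3.13505103e+00 -2.37469562e-03 -1.87845785e-02] [-12.78239861 -15.90732503   3.32393356]
```

View pics/w7z.png

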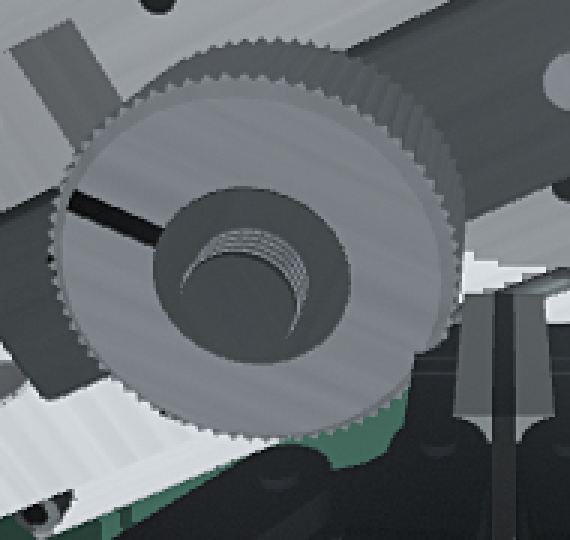

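Request:
arm_command(
  dp=[
    [0.006, 0.0005, 0],
    [0.006, 0, 0],
    [0.006, 0, 0],
    [0.003, 0, 0],
    [0, 0, 0],
    [0, 0, 0],
    [0, 0, 0],
    [0, 0, 0],
  ],
  yaw=[0, 0, 0, 0, 0, 0, 0, 0],
  hand=[1, 1, 1, 1, 1, 1, 1, 1],
)

```text
time_s: 12.35
eef_pos: [0.5777, -0.1337, 0.0887]
tool_rot: [3.13, -0.006, -0.009]
contact_force: [0.3, -28.7, -4.0]
grip_width: 0.0001
```

```bash
python3 - <<'E'
from h import *
s=read_state();print(s['eef_pos'],s['tool_rot'],s['contact_force'])
im=get_image('wrist');cv2.imwrite('pics/w8.png',im)
E
```

```text
[ 0.57771238 -0.13371789  0.08871818] [ 3.1297704  -0.00588544 -0.0087984 ] [  0.28186434 -28.71331215  -3.9545342 ]
```

View pics/w8.png

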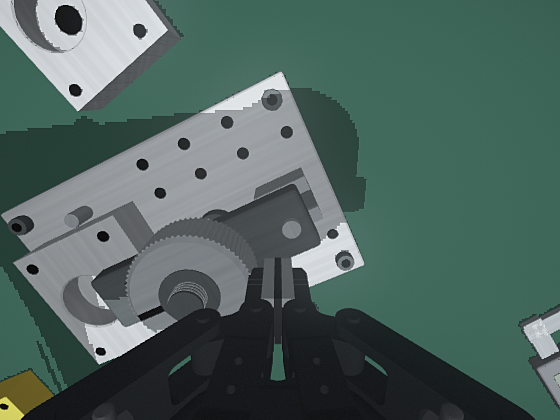

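```bash
python3 - <<'E'
from h import *
im=cv2.imread('pics/w8.png');cv2.imwrite('pics/w8z.png',cv2.resize(im[200:350,90:270],None,fx=4,fy=4,interpolation=cv2.INTER_NEAREST))
P=campose('wrist')
A=atz('',(163,305),.104,P);B=atz('',(133,318),.104,P);d=B-A;print(np.degrees(np.arctan2(d[1],d[0])))
A=atz('',(157/3+110,238/3+160),.1035,campose('wrist',dict(eef_pos=[0.55446656,-0.12945848,0.08771533],tool_rot=[ 3.13505103e+00,-2.37469562e-03,-1.87845785e-02])))
B=atz('',(72/3+110,200/3+160),.1035,campose('wrist',dict(eef_pos=[0.55446656,-0.12945848,0.08771533],tool_rot=[ 3.13505103e+00,-2.37469562e-03,-1.87845785e-02])));d=B-A;print(np.degrees(np.arctan2(d[1],d[0])))
E
```

```text
115.31915971315891
62.05929550788071
```

View pics/w8z.png

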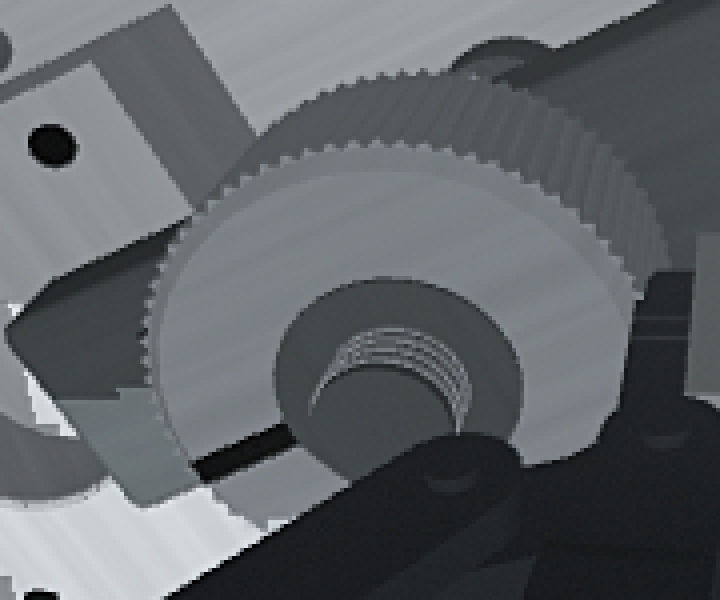

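The line is at 115.3°, the same direction as at the start after two full turns (0.73-turn steps tracked, nut about 4 mm higher). Now I'll retreat and bring the finger beside the strap's heel.

Request:
arm_command(
  dp=[
    [0, 0.016, 0],
    [0, 0.016, 0],
    [-0.014, 0, 0],
    [-0.013, 0, 0],
    [0, 0, 0.013],
    [0, 0, 0.01],
    [0, 0, 0],
    [0, 0, 0],
  ],
  yaw=[0, 0, 0, 0, 0, 0, 0, 0],
  hand=[1, 1, 1, 1, 1, 1, 1, 1],
)

```text
time_s: 13.2
eef_pos: [0.5532, -0.1573, 0.065]
tool_rot: [3.141, 0.002, -0.002]
contact_force: [0.0, 0.4, -0.2]
grip_width: -0.0
```

```bash
python3 - <<'E'
from h import *
s=read_state();print(s['eef_pos'],s['contact_force'])
im=get_image('wrist');cv2.imwrite('pics/w9.png',im)
c=np.array([575,-92.5]);cur=np.array(s['eef_pos'][:2])*1e3
cur=np.round(cur*2)/2;out=[]
th=[(-64.7,12)]+[(a,0) for a in np.linspace(-64.7,22,22)]
for a,g in th:
    a=np.radians(a);u=np.array([np.cos(a),np.sin(a)]);t=np.array([-u[1],u[0]])
    w=c+53*u-(18+11*abs(t[0])+9*abs(t[1])+g)*t
    d=np.round((w-cur)*2)/2;cur=cur+d;out.append([float(d[0]/1e3),float(-d[1]/1e3),0])
for i in range(0,len(out),8): print(out[i:i+8])
print(cur)
E
```

```text
[ 0.55316378 -0.15728902  0.06501219] [ 0.03264516  0.42552677 -0.24501442]
[[0.005, 0.0015, 0], [0.011, -0.005, 0], [0.004, 0.0005, 0], [0.0045, -0.0, 0], [0.0045, -0.0005, 0], [0.0045, -0.0005, 0], [0.0045, -0.001, 0], [0.004, -0.0015, 0]]
[[0.0045, -0.002, 0], [0.004, -0.002, 0], [0.004, -0.0025, 0], [0.004, -0.003, 0], [0.0035, -0.003, 0], [0.0035, -0.0035, 0], [0.003, -0.004, 0], [0.0025, -0.004, 0]]
[[0.0025, -0.0045, 0], [0.002, -0.004, 0], [0.002, -0.003, 0], [0.0015, -0.0035, 0], [0.0015, -0.0035, 0], [0.001, -0.004, 0], [0.001, -0.0035, 0]]
[ 635.5 -101. ]
```

View pics/w9.png

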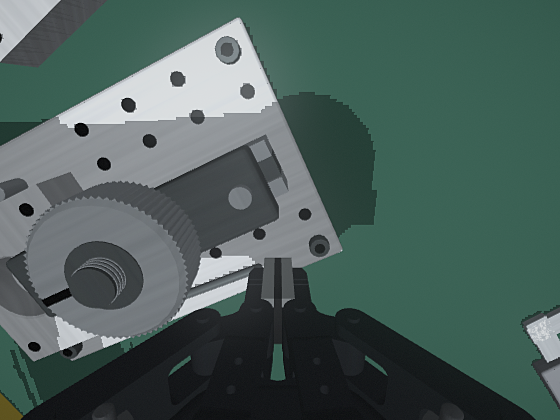

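The current gripper orientation would bring the knuckles close to the nut. I'll lift, turn the jaws to lie across the radius, then come down beside the heel.

Request:
arm_command(
  dp=[
    [0, 0, -0.02],
    [0, 0, -0.012],
    [0, 0, 0],
    [0, 0, 0],
    [0, 0, 0],
    [0, 0, 0],
    [0, 0, 0],
    [0, 0, 0],
  ],
  yaw=[8.1, 8.1, 8.1, 8.1, 8.1, 8.1, 8.1, 8.1],
  hand=[1, 1, 1, 1, 1, 1, 1, 1],
)

```text
time_s: 14.05
eef_pos: [0.5537, -0.1573, 0.0983]
tool_rot: [-2.649, 1.689, -0.001]
contact_force: [-0.0, 0.6, 0.7]
grip_width: -0.0
```

```bash
python3 - <<'E'
from h import *
s=read_state();print(s['eef_pos'],s['contact_force'],s['joint_positions'])
M=R.from_rotvec(s['tool_rot']).as_matrix();print(M.round(3))
im=get_image('wrist');cv2.imwrite('pics/w10.png',im)
c=np.array([.575,-.0925,0]);p=np.array(s['eef_pos'])
print((M.T@(c+[-.0072,-.062,.063]-p)).round(4))
E
```

```text
[ 0.5536712  -0.15726128  0.09832433] [-0.03853515  0.57763746  0.66932161] [ 7.18529847e-02  3.24747826e-04 -1.98173908e-01  3.06555452e-04
 -1.37161062e+00  3.63436089e-01]
[[ 0.422 -0.907  0.001]
 [-0.907 -0.422 -0.   ]
 [ 0.001 -0.001 -1.   ]]
[ 0.0034 -0.014   0.0353]
```

View pics/w10.png

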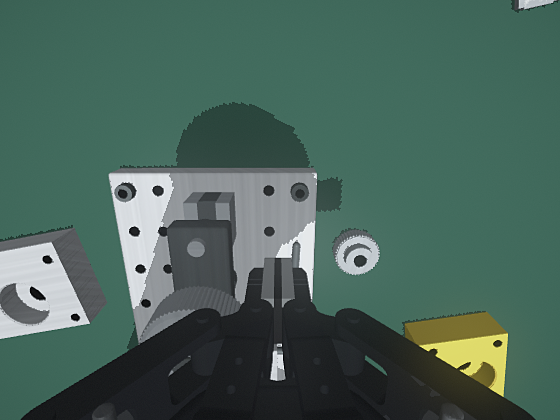

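Request:
arm_command(
  dp=[
    [0.0055, -0.006, 0],
    [0, -0.008, 0],
    [0, 0, 0.018],
    [0, 0, 0.0175],
    [0, 0, 0],
    [0, -0.004, 0],
    [0, -0.003, 0],
    [0, 0, 0],
  ],
  yaw=[0, 0, 0, 0, 0, 0, 0, 0],
  hand=[1, 1, 1, 1, 1, 1, 1, 1],
)

```text
time_s: 14.9
eef_pos: [0.575, -0.1536, 0.0631]
tool_rot: [2.653, -1.681, 0.001]
contact_force: [-2.9, -1.5, -0.1]
grip_width: 0.0001
```

```bash
python3 - <<'E'
from h import *
s=read_state();print(s['eef_pos'],s['contact_force'])
im=get_image('wrist');cv2.imwrite('pics/w11.png',im)
im=get_image('scene');cv2.imwrite('pics/s11.png',cv2.resize(im[190:290,220:340],None,fx=6,fy=6,interpolation=cv2.INTER_CUBIC))
E
```

```text
[ 0.57496493 -0.15362547  0.06307631] [-2.86326944 -1.53416267 -0.1243601 ]
```

View pics/w11.png

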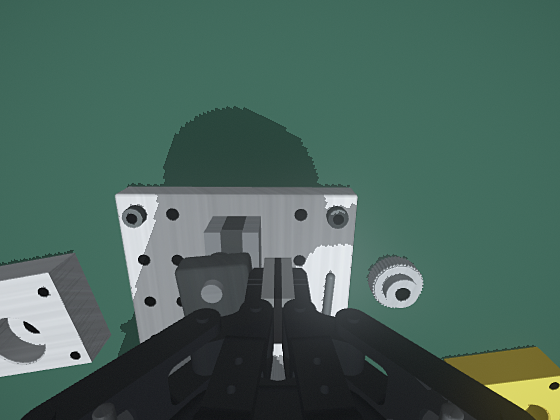

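View pics/s11.png

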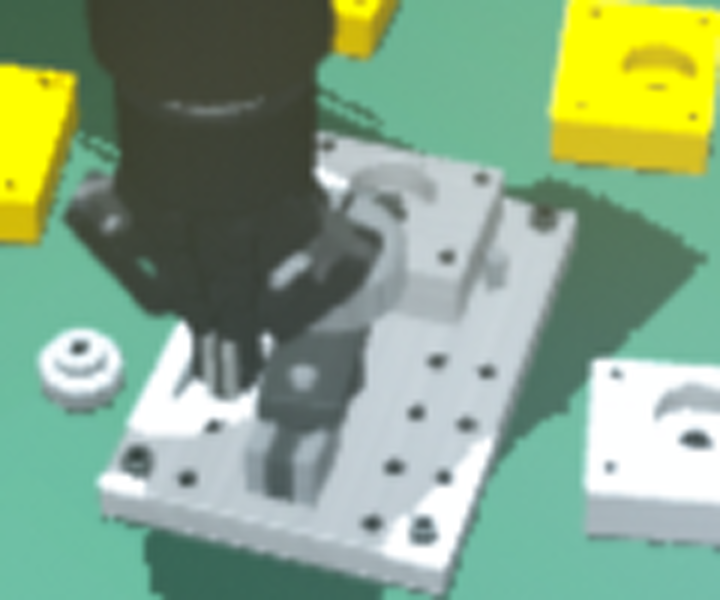

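Contact is made at about 3 N and the heel is free. Now I'll push it round.

Request:
arm_command(
  dp=[
    [0.0016, -0.0045, 0],
    [0.0016, -0.004, 0],
    [0.0016, -0.0039, 0],
    [0.0016, -0.0039, 0],
    [0.0016, -0.0039, 0],
    [0.0016, -0.0039, 0],
    [0.0016, -0.0039, 0],
    [0.0016, -0.0039, 0],
  ],
  yaw=[-4, -4, -4, -4, -4, -4, -4, -4],
  hand=[1, 1, 1, 1, 1, 1, 1, 1],
)

```text
time_s: 15.8
eef_pos: [0.6075, -0.144, 0.0632]
tool_rot: [3.015, -0.881, 0.003]
contact_force: [-1.3, -3.9, -0.7]
grip_width: 0.0002
```

```bash
python3 - <<'E'
from h import *
s=read_state();print(s['eef_pos'],s['contact_force'])
M=R.from_rotvec(s['tool_rot']).as_matrix();print((M.T@(np.array(s['eef_pos'])-[.575,-.0925,0])).round(4),np.degrees(np.arctan2(M[1,0],M[0,0])))
im=get_image('wrist');cv2.imwrite('pics/w12.png',im)
im=get_image('scene');cv2.imwrite('pics/s12.png',cv2.resize(im[190:290,220:340],None,fx=6,fy=6,interpolation=cv2.INTER_CUBIC))
E
```

```text
[ 0.6075375  -0.14399902  0.06317106] [-1.27267284 -3.87024937 -0.71815486]
[ 0.0553  0.0259 -0.0631] -32.58516455202537
```

View pics/w12.png

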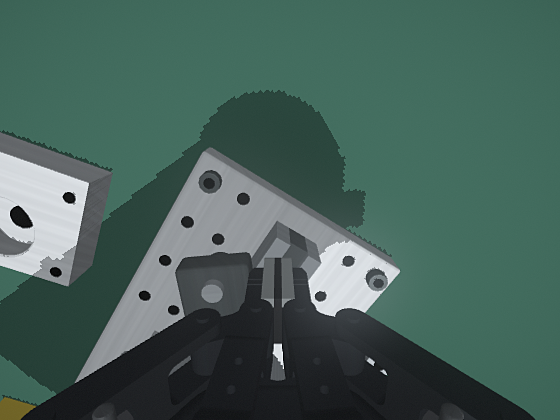

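View pics/s12.png

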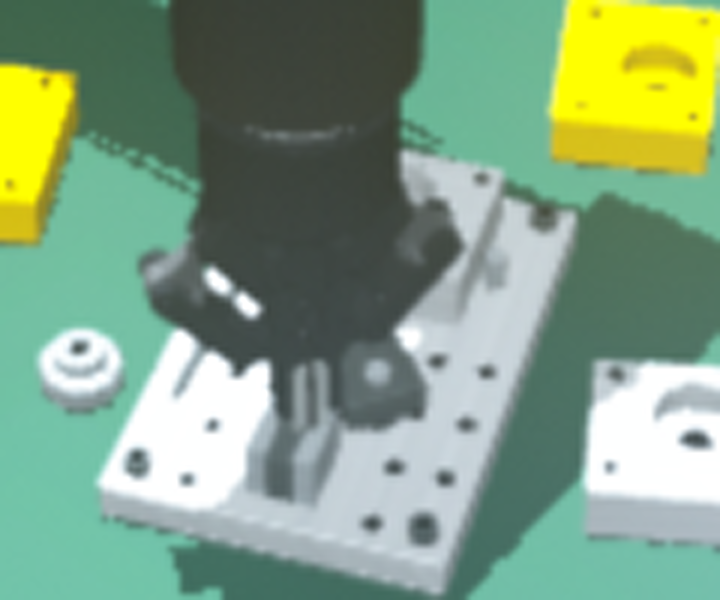

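Request:
arm_command(
  dp=[
    [0.0016, -0.0039, 0],
    [0.0016, -0.0039, 0],
    [0.0016, -0.0039, 0],
    [0.0016, -0.0039, 0],
    [0.0016, -0.0039, 0],
    [0.0016, -0.0039, 0],
    [0.0016, -0.0039, 0],
    [0.0016, -0.0039, 0],
  ],
  yaw=[-4, -4, -4, -4, -4, -4, -4, -4],
  hand=[1, 1, 1, 1, 1, 1, 1, 1],
)

```text
time_s: 16.7
eef_pos: [0.6299, -0.1186, 0.0634]
tool_rot: [3.141, -0.019, 0.005]
contact_force: [1.6, -4.5, -0.6]
grip_width: 0.0001
```

Request:
arm_command(
  dp=[
    [0.0016, -0.0039, 0],
    [0.0016, -0.0039, 0],
    [0.0016, -0.0039, 0],
    [0.0016, -0.0039, 0],
    [0.0016, -0.0039, 0],
    [0.0016, -0.0039, 0],
    [0, 0, 0],
    [0, 0, 0],
  ],
  yaw=[-4, -4, -4, -4, -4, -4, 0, 0],
  hand=[1, 1, 1, 1, 1, 1, 1, 1],
)

```text
time_s: 17.5
eef_pos: [0.6354, -0.0935, 0.0632]
tool_rot: [3.078, 0.629, 0.004]
contact_force: [2.6, -0.6, 0.8]
grip_width: -0.0
```

```bash
python3 - <<'E'
from h import *
s=read_state();print(s['eef_pos'],s['contact_force'],s['joint_positions'])
M=R.from_rotvec(s['tool_rot']).as_matrix();print((M.T@(np.array(s['eef_pos'])-[.575,-.0925,0])).round(4),np.degrees(np.arctan2(M[1,0],M[0,0])))
im=get_image('wrist');cv2.imwrite('pics/w13.png',im)
E
```

```text
[ 0.63540756 -0.09346561  0.06318023] [ 2.55377441 -0.63932315  0.81018037] [ 1.64934291e-01  1.91960872e-01 -5.81705033e-02  6.90698139e-05
 -1.31806881e+00  1.80933953e+00]
[ 0.0553  0.0246 -0.063 ] 23.118590729929956
```

View pics/w13.png

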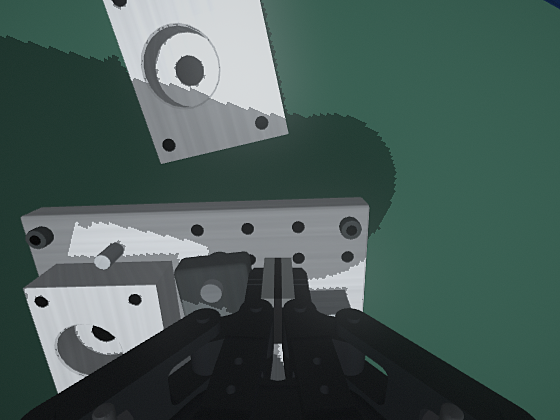

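Request:
arm_command(
  dp=[
    [0.001, 0.008, 0],
    [0.001, 0.012, 0],
    [0, 0, -0.03],
    [0, 0, -0.05],
    [0, 0, -0.05],
    [-0.02, 0.04, 0],
    [-0.02, 0.04, 0],
    [-0.02, 0.04, 0],
  ],
  yaw=[0, 0, 0, 0, 0, 0, 0, 0],
  hand=[1, 1, 1, 1, 1, 1, 1, 1],
)

```text
time_s: 18.35
eef_pos: [0.6364, -0.2471, 0.1924]
tool_rot: [-3.077, -0.633, -0.0]
contact_force: [1.5, 0.4, -1.1]
grip_width: 0.0
```

Request:
arm_command(
  dp=[
    [-0.02, 0.04, 0],
    [-0.02, 0.04, 0],
    [-0.02, 0.04, 0],
    [-0.02, 0.03, 0],
    [-0.02, 0.03, 0],
    [0, 0, 0],
    [0, 0, 0],
    [0, 0, 0],
  ],
  yaw=[0, 0, 0, 0, 0, 0, 0, 0],
  hand=[1, 1, 1, 1, 1, 1, 1, 1],
)

```text
time_s: 19.15
eef_pos: [0.6157, -0.45, 0.1919]
tool_rot: [-3.077, -0.633, 0.001]
contact_force: [0.4, 0.7, -0.2]
grip_width: 0.0001
```

```bash
python3 - <<'E'
from h import *
s=read_state();print(s['eef_pos'],s['contact_force'],s['time_s'])
im=get_image('top');cv2.imwrite('pics/tF.png',im);cv2.imwrite('pics/tFz.png',cv2.resize(im[130:270,240:400],None,fx=4.2,fy=4.2,interpolation=cv2.INTER_CUBIC))
im=get_image('scene');cv2.imwrite('pics/sFz.png',cv2.resize(im[190:290,220:340],None,fx=6,fy=6,interpolation=cv2.INTER_CUBIC))
a=cv2.imread('pics/top0.png');print('diff',np.abs(a.astype(int)-cv2.imread('pics/tF.png')).max(2)[100:260,180:400].mean())
E
```

```text
[ 0.61574509 -0.45000094  0.19187853] [ 0.38575149  0.74723393 -0.15610715] 19.15
diff 15.027840909090909
```

View pics/tFz.png

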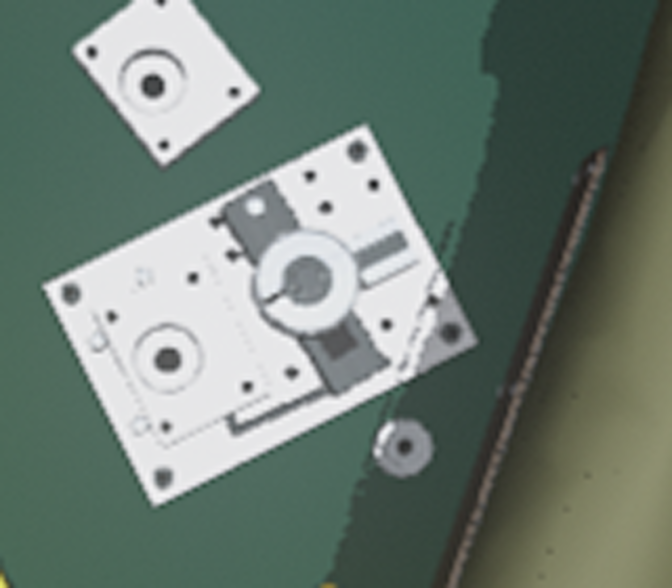

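View pics/sFz.png

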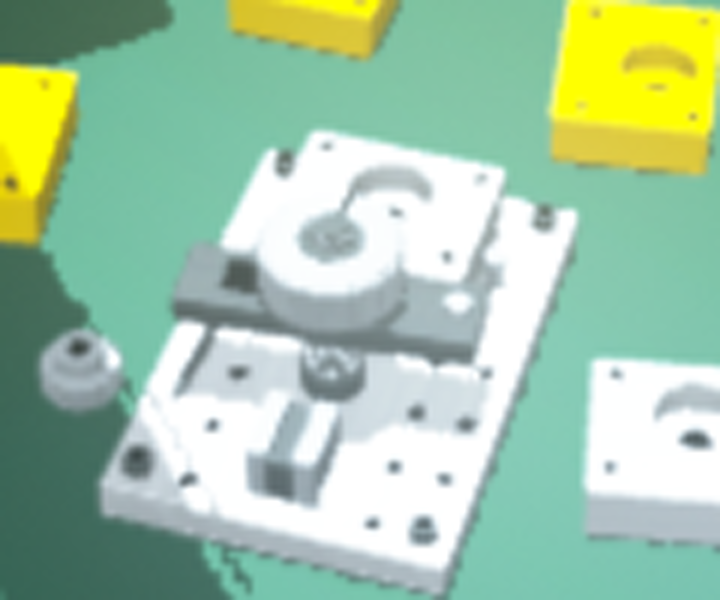

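View pics/tF.png

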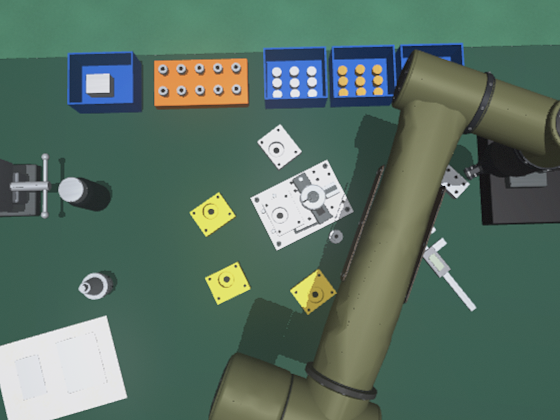

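```bash
python3 - <<'E'
from h import *
a=cv2.imread('pics/top0.png');b=cv2.imread('pics/tF.png')
for n,(x0,y0,x1,y1) in dict(part=(262,198,292,238),spare_nut=(325,228,346,248),spare=(258,120,304,172),key=(292,215,315,236),plate=(250,195,300,250)).items():
    t=a[y0:y1,x0:x1];r=cv2.matchTemplate(b[y0-6:y1+6,x0-6:x1+6],t,cv2.TM_CCOEFF_NORMED);_,v,_,l=cv2.minMaxLoc(r);print(n,round(v,3),l[0]-6,l[1]-6)
s=read_state();print(s['contact_force'],s['time_s']);print(job_done())
E
```

```text
part 0.844 0 0
spare_nut 0.909 0 0
spare 1.0 0 0
key 0.963 0 0
plate 0.901 0 0
[0.11785863 1.16567831 0.97469299] 19.25
the job is handed in; nothing more can be done
None
```

The part is released and the job is handed in, at about 19 s of the 72 s allowed.

**What I did**
- **Nut:** I rolled the shut fingertip counter-clockwise round the knurled rim, about 1.3 times round, until the nut was two turns loose.
- **Strap:** I then pushed its heel end round with one side of the shut fingers, about 87° (1.5 rad) counter-clockwise. Nothing was gripped.

**Last checks**
- **Turn count:** the nut's line measured 115° after the last roll, against 112° at the start and about 115° along the strap. It points the same way in the final top view.
- **Which turn:** I inferred the number of whole turns. The nut looked about 3 mm higher when I tracked it at roughly 1.6 turns, and afterwards the strap swung freely, which it can't do before about 1.5.
- **Strap:** in the top and scene pictures it lies straight across the fixture, with none of it over the part.
- **Everything else:** the part, spare part, spare nut and hex key showed no shift between the first and last top pictures. The part's match score was lower (0.84) because the strap and its shadow changed that area. The arm hid parts of the setup block and caliper in the last picture, but it never worked near them.
- **Forces:** the highest I read was about 29 N, from the fingers on the rim, and it was near zero after I backed off. The nut contact was on the wider black finger part rather than the tip pads I had assumed, so each circuit turned the nut further than planned. I corrected for this from the pictures.

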